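Click the white spice tin shut

ROBOT

A 7-joint arm with a two-finger parallel gripper is mounted at the origin on the work surface. World frame = base frame: x ahead of the robot, y to its left, z up, the work surface at z = 0. Lengths are in mm, angles in rad, forces in N, time in s.
With the tool pointing down it reaches from about 350 to 900 mm from the base axis. Payload 8.1 kg.
Tool frame: the origin (TCP) lies at the very end of the fingers, on their centre line; the grasp point (between the pads) lies 19 mm behind it; y points along the fingers, x is the direction in which the jaws open and shut, and the axes are right-handed (so a half turn about y gives the same grasp; the last joint's range is limited). The gripper opens to 92 mm and grips with 3 to 60 N. Pads are 19 mm wide; open, the fingers measure 130 mm over their backs; the gripper's body (75 mm by 190 mm) begins 47 mm behind the grasp point.
Start: joints at [-1.389, 0.434, 0.025, 1.573, -0.012, 1.134, -0.075], TCP at [175.631, 599.829, 226.742] pointing down, gripper open.
Joint ranges: [-2.62, 2.62], [-0.44, 2.09], [-1.27, 1.32], [0.08, 2.57], [-1.32, 4.46], [0.12, 2], [-2.74, 2.74]. Speed limits (rad/s): [2.22, 2.22, 3.01, 3.01, 3.14, 3.14, 3.14].

INTERFACE

Orientations are given as a rotation vector (axis times angle).
In Python, from plant import observe, optics, bot gives the robot as it stands. The module is installed in compiled form; this text tells all that it offers.
- The arm moves only by the tool jog_arm, never from a script. Its argument "series" is a list of rows, each a list of 4 numbers: the shift along the tool's x, y, z in m, then the turn about the tool's y in rad. In form: [[dx, dy, dz, turn], ...]. A call has exactly 8 rows; each row is the pose to reach, as a shift and turn from the pose measured when the call began, along the tool's axes at that moment; what a row does not reach only later rows make up. A row lasts 1/12 s, in which the tool goes at most 41.7 mm and 7.16 degrees, less where a joint would pass 70% of its speed; a pose out of reach is approached as far as the arm can. A call with a gripper value outside its range is refused whole. "fingers" is the finger opening in m, from 0 to 0.0918, set as the call begins (left out, the last holds). The fingers move at their own pace and stop on an object; the grip force is fixed at half the most. Time passes only in rows, so rows that repeat a pose let the fingers close, or fill a call up. It gives the time, the measured TCP pose, the force and the opening at its end, in the units of the state.
- observe(): the state, without advancing time (a new reading comes with each control period).
- optics.read_camera(name): name is "side" or "top"; returns a dict with "frame" (400x640x3 uint8, red, green, blue), "mtx" (3x3 intrinsics, pixels), "dist" ([k1, k2, p1, p2, k3] as OpenCV has them; the pictures are not rectified), "extrinsics" (4x4, takes a point from world to camera coordinates). Camera axes: x right, y down, z forward; pixel columns grow to the right and rows downward; lengths in mm; the calibration is good to about 2 mm. A picture is of the moment at which its call begins. There is no depth.
- bot.sign_off(): hands the job in, once; it reports no verdict.
The state is a dict: "clock": time; "joint_pos": joint angles; "qd": joint speeds; "joint_torque": joint torques, N m; "tcp_pos": TCP position; "tcp_rot": TCP orientation; "ft_force": force on the tool from outside, world axes, zero at the start; "moment": the same for the moment, N m; "finger_gap": finger opening in mm.
Only numpy, scipy, OpenCV 4.12 (cv2) and the standard library are available. Lean on these libraries where they do the work, as an engineer would, in place of code of your own. Each camera call takes 0.05 s, during which the arm holds its last target. There are 200 camera calls.

TASK

Two slide-top spice tins stand open in the rubber-lined drawer. Slide the white lid along its grooves, over the small ridge near the end, until that tin is fully shut, then let go. Leave the dark wooden lid as it is and do not disturb the rack of vials.

Things in the scene. Friction and masses are not known exactly. Their poses are not given: they have to be found in the camera images.
- white_lid (a joint): How far the white lid is open, in m: 0 fully shut against the tin's end wall, 0.085 widest; starts 0.035 to 0.075. The lid cannot lift, it only slides, with about 1 N of drag. From 0.019 to 0.009 its underside rides over a sprung ridge (crest at 0.014) that takes 10 to 15 N to pass; past the crest it stays shut by itself.
- white_tab (a point): Centre of the upright grip bar on the white plastic lid of a fixed aluminium tin. The bar is 14 mm thick (x), 40 wide (y), 24 high; its foot stands on the flat lid 12 mm below this point, which is 55.5 mm above the work surface. x is level and points the way the lid slides shut, z up: to shut, the bar travels along +x by the value of joint white_lid.
- dark_tab (a point): The same point, with the same axes, on the other tin with a dark wooden lid and bar; also partly open, to stay as it is. Both tins are 130 mm long (x), 76 wide, 45 high and stand on 3 mm of rubber; their side rims stand 4.5 mm above the lid's flat top, 62 mm apart. Shut, the bar is 35 mm before the tin's middle.
- rack: Loose aluminium rack 150 mm long (x), 50 wide (y), with five white-capped glass vials, 103 mm high in all; origin at the centre of its underside. Stands at the left of the drawer, to be left alone. A steel mill (99 mm high) and a black bowl (42 mm) stand at the right; the drawer's walls are at most 60 mm high.
Mind the look-alikes: they are no part of the job. What is shaped like the part that bears white_lid but blue or pink is not meant.

How it is judged:
By the outcome, as a careful person would: the job done as asked, in the order asked, and still so for the second after the job is handed in, with the robot touching nothing.
It also fails if it takes over 32 s, if anything falls off the work surface, if the arm or the gripper's body presses on something with over 40 N, if the wrist force passes 120 N, or if a joint passes its speed limit or range.

## Working session

There is one attempt and no reset: what is moved stays moved. The work goes in short steps, Python scripts to look and compute and a tool call to move; the robot and the scene stay as the last step left them, time stands still between calls to the robot, and variables do not carry over. Pictures are saved under pics/ and viewed, about 8 in all and at most 12, crops included, and the job is handed in when it is done.

Besides the shell and the picture viewer there is one more tool, called after "Emit:" by a JSON object that holds its "op" and its "data", one argument or row to a line. jog_arm: Moves the arm, as the interface text tells. Its arguments: {"type":"object","properties":{"series":{"type":"array","items":{"type":"array","items":{"type":"number"}}},"fingers":{"type":"number"}},"required":["series"]}

```bash
mkdir -p pics; python3 - <<'E'
from plant import observe, optics, bot
import cv2,pickle
s=observe();print(s)
for n in("side","top"):
    c=optics.read_camera(n);pickle.dump(c,open(n+".pkl","wb"))
    cv2.imwrite(f"pics/{n}0.png",c["frame"][:,:,::-1]);print(n,c["mtx"],c["dist"],c["extrinsics"])
E
```

```text
{'clock': 0.0, 'joint_pos': array([-1.38858169,  0.43525464,  0.02496772,  1.57411675, -0.01158699,
        1.13397773, -0.0751156 ]), 'qd': array([-7.13104797e-05,  6.15812126e-04, -1.92043354e-03, -1.57505680e-05,
        1.43654649e-04,  1.01946679e-03,  2.42243759e-04]), 'joint_torque': array([ 5.04567215e-04, -6.67849731e+01,  9.84667428e-01, -3.14452851e+01,
       -6.05703495e-02,  4.31247451e-02,  1.77959864e-04]), 'tcp_pos': array([175.52377782, 599.30779349, 225.91764224]), 'tcp_rot': array([-1.33172149, -0.99598502,  0.99796397]), 'ft_force': array([-0.12527782,  0.19948959,  0.08883009]), 'moment': array([-0.0116627 ,  0.01043862,  0.02774952]), 'finger_gap': 91.93121825570297}
side [[470.0841077    0.         314.5783    ]
 [  0.         470.0841077  209.24949469]
 [  0.           0.           1.        ]] [0.01406859 0.         0.         0.         0.        ] [[ 8.12708866e-01 -5.82532945e-01 -1.26359691e-02 -5.27763935e+02]
 [-3.28645873e-01 -4.40380393e-01 -8.35498055e-01  1.92287361e+02]
 [ 4.81140509e-01  6.83169436e-01 -5.49348097e-01  1.47830184e+03]
 [ 0.00000000e+00  0.00000000e+00  0.00000000e+00  1.00000000e+00]]
top [[417.44970316   0.         314.92471869]
 [  0.         417.44970316 196.98228017]
 [  0.           0.           1.        ]] [-0.07885321  0.          0.          0.          0.        ] [[ 1.09338533e-04 -9.99922093e-01 -1.24818496e-02 -8.19042306e+01]
 [-9.97118338e-01  8.37880264e-04 -7.58572225e-02  5.84510325e+02]
 [ 7.58617710e-02  1.24541753e-02 -9.97040563e-01  1.44881279e+03]
 [ 0.00000000e+00  0.00000000e+00  0.00000000e+00  1.00000000e+00]]
```

View pics/side0.png

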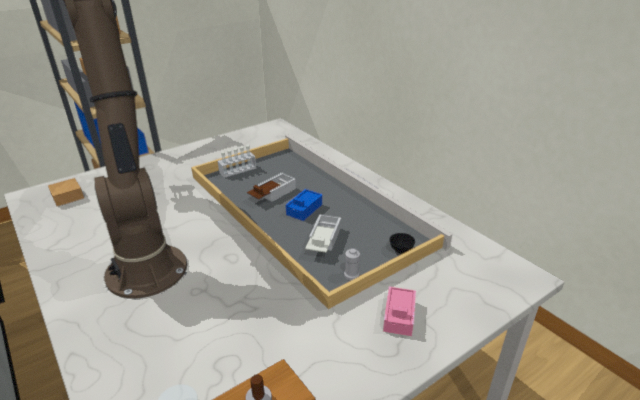

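View pics/top0.png

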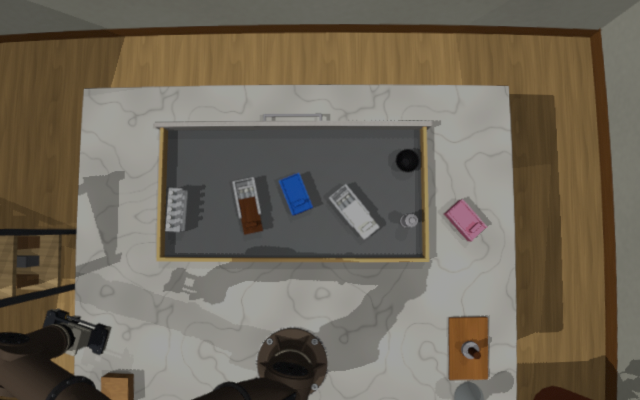

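The side view shows the white tin near (323,235) and the dark one near (272,187). In the top view the white tin is near (354,211), with its open end at the upper left. I'll enlarge both views.

```bash
python3 - <<'E'
import cv2,pickle,numpy as np
t=pickle.load(open("top.pkl","rb"))["frame"][175:247,320:400,::-1]
s=pickle.load(open("side.pkl","rb"))["frame"][205:277,295:375,::-1]
f=lambda a:cv2.resize(a,None,fx=5,fy=5,interpolation=cv2.INTER_CUBIC)
cv2.imwrite("pics/crop.png",np.hstack([f(t),f(s)]))
E
```

```text
(no output)
```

View pics/crop.png

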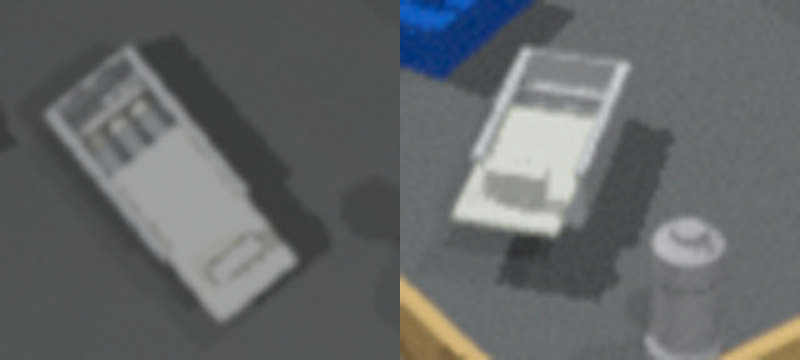

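The crop shows white lid out past the tin mouth. The bar's top is near top-view pixel (367,226.6) and side-view pixel (319,239). The rim's far corners are at (346,184) and (329,197), the near ones at (369,213) and (353,226.6).

```bash
cat >h.py <<'E'
import numpy as np,cv2
from scipy.spatial.transform import Rotation as R
def ray(c,p):
    u=cv2.undistortPoints(np.array([[p]],float),c["mtx"],c["dist"])[0,0]
    E=c["extrinsics"];return -E[:3,:3].T@E[:3,3],E[:3,:3].T@np.r_[u,1]
def plane(c,p,z):
    o,d=ray(c,p);return o+d*(z-o[2])/d[2]
def tri(a,p,b,q):
    o,d=ray(a,p);e,f=ray(b,q)
    k=np.linalg.lstsq(np.c_[d,-f],e-o,rcond=None)[0]
    x,y=o+d*k[0],e+f*k[1];return (x+y)/2,np.linalg.norm(x-y)
E
python3 - <<'E'
import pickle
from h import *
from plant import observe
t=pickle.load(open("top.pkl","rb"));s=pickle.load(open("side.pkl","rb"))
T=lambda x,y:(x/5+320-.4,y/5+175-.4)
S=lambda x,y:((x-400)/5+295-.4,y/5+205-.4)
C=[plane(t,T(*p),48) for p in((130,45),(45,110),(245,190),(165,258))]
print(np.round(C,1))
d=lambda a,b:np.degrees(np.arctan2(*(a-b)[1::-1])),np.linalg.norm
for a,b in((0,2),(1,3)):
    v=C[a]-C[b];print("edge",np.degrees(np.arctan2(v[1],v[0])),np.linalg.norm(v))
for a,b in((1,0),(3,2)):
    v=C[a]-C[b];print("end",np.degrees(np.arctan2(v[1],v[0]))-90,np.linalg.norm(v))
m=sum(C)/4;print("mid",m)
print("bar top",tri(t,T(235,258),s,S(519,169)),"plane67.5",plane(t,T(235,258),67.5),plane(s,S(519,169),67.5))
L=[plane(t,T(*p),43.5) for p in((300,262),(222,322))]
print("lid end",L)
print("tri corners far",tri(t,T(130,45),s,S(630,65)),tri(t,T(45,110),s,S(523,48)))
# bar side
b=plane(t,T(235,258),67.5)
v=C[0]-C[2];v=v/np.linalg.norm(v);w=m-b
print("bar->mid along",w@v," open=",w@v-35,"lat",np.cross(v,w)[2])
st=observe();M=R.from_rotvec(st["tcp_rot"]).as_matrix();print(M.round(3))
# dark tin for safety
E
```

```text
[[ 628.9 -188.8   48. ]
 [ 583.8 -129.7   48. ]
 [ 528.3 -267.6   48. ]
 [ 481.5 -212.1   48. ]]
edge 38.07106796212872 127.79763607937304
edge 38.85723184445494 131.26228661783728
end 37.406095717103014 74.32069060995786
end 40.11643020656618 72.56090223321792
mid [ 555.63230031 -199.55294948   48.        ]
bar top (array([ 480.99518547, -258.05379635,   65.89421046]), np.float64(0.9353689793186403)) plane67.5 [ 481.37781138 -258.13213912   67.5       ] [ 479.33130564 -259.57249486   67.5       ]
lid end [array([ 478.69515268, -305.71544201,   43.5       ]), array([ 437.49830243, -251.49635883,   43.5       ])]
tri corners far (array([ 627.7684053 , -188.0092732 ,   47.95833478]), np.float64(2.7492238866796246)) (array([ 581.42449057, -128.25637317,   48.64966928]), np.float64(5.433743508941427))
bar->mid along 94.5787658102322  open= 59.5787658102322 lat 0.32809079550990816
[[ 0.281 -0.    -0.96 ]
 [ 0.96  -0.001  0.281]
 [-0.001 -1.    -0.   ]]
```

The measurements agree: yaw about 38.5°, bar at (481,-258), top about 66–67.5 mm high, open about 60 mm, lateral offset about 0. I'll move out along an arc at height and turn on the way.

Emit:
{"op": "jog_arm", "data": {
  "series": [
    [-0.02,0,-0.036,0.025],
    [-0.04,0,-0.072,0.05],
    [-0.06,0,-0.108,0.075],
    [-0.08,0,-0.144,0.1],
    [-0.1,0,-0.18,0.125],
    [-0.12,0,-0.216,0.15],
    [-0.14,0,-0.252,0.175],
    [-0.16,0,-0.288,0.2]
  ]
}}

```text
clock: 0.77
tcp_pos: [407.9, 363.1, 226.2]
tcp_rot: [-1.402, -0.843, 0.845]
ft_force: [0.6, 0.4, -0.6]
finger_gap: 91.9
```

Emit:
{"op": "jog_arm", "data": {
  "series": [
    [-0.03,0,-0.027,0.025],
    [-0.06,0,-0.054,0.05],
    [-0.09,0,-0.081,0.075],
    [-0.12,0,-0.108,0.1],
    [-0.15,0,-0.135,0.125],
    [-0.18,0,-0.162,0.15],
    [-0.21,0,-0.189,0.175],
    [-0.24,0,-0.216,0.2]
  ]
}}

```text
clock: 1.43
tcp_pos: [486.6, 48.0, 226.6]
tcp_rot: [-1.459, -0.689, 0.691]
ft_force: [0.1, -0.7, 0.2]
finger_gap: 91.7
```

```bash
cat >go.py <<'E'
import sys
from h import *
from plant import observe
# target world point, yaw deg
def rel(tgt,yaw=38.5):
    s=observe();M=R.from_rotvec(s["tcp_rot"]).as_matrix()
    y=np.degrees(np.arctan2(M[1,0],M[0,0]))
    print("t",s["clock"],"tcp",s["tcp_pos"].round(1),"yaw",y.round(2),"tilt",M[:,1].round(3),"F",s["ft_force"].round(1),"gap",s["finger_gap"].round(1),"q",s["joint_pos"].round(2))
    print("shift m",(M.T@(np.array(tgt)-s["tcp_pos"])/1e3).round(4),"turn",np.radians(y-yaw).round(3))
if __name__=="__main__":rel([float(a) for a in sys.argv[1:4]],*[float(a) for a in sys.argv[4:]])
E
python3 go.py 481 -258 150
```

```text
Traceback (most recent call last):
  File "go.py", line 10, in <module>
    if __name__=="__main__":rel([float(a) for a in sys.argv[1:4]],*[float(a) for a in sys.argv[4:]])
                            ~~~^^^^^^^^^^^^^^^^^^^^^^^^^^^^^^^^^^^^^^^^^^^^^^^^^^^^^^^^^^^^^^^^^^^^^
  File "go.py", line 8, in rel
    print("t",s["clock"],"tcp",s["tcp_pos"].round(1),"yaw",y.round(2),"tilt",M[:,1].round(3),"F",s["ft_force"].round(1),"gap",s["finger_gap"].round(1),"q",s["joint_pos"].round(2))
                                                                                                                              ^^^^^^^^^^^^^^^^^^^^^
AttributeError: 'float' object has no attribute 'round'
```

```bash
sed -i 's/s\["finger_gap"\].round(1)/round(s["finger_gap"],1)/' go.py; python3 go.py 481 -258 150
```

```text
t 1.4333 tcp [486.6  48.  226.6] yaw 50.64 tilt [-0.001 -0.001 -1.   ] F [ 0.1 -0.7  0.2] gap 91.7 q [-0.51  0.21  0.37  1.92 -0.09  1.03  0.78]
shift m [-0.24    0.077  -0.1897] turn 0.212
```

Emit:
{"op": "jog_arm", "data": {
  "series": [
    [-0.03,0.008,-0.024,0.027],
    [-0.06,0.016,-0.048,0.054],
    [-0.09,0.026,-0.072,0.08],
    [-0.12,0.036,-0.095,0.106],
    [-0.15,0.047,-0.119,0.133],
    [-0.18,0.057,-0.143,0.16],
    [-0.21,0.067,-0.166,0.186],
    [-0.24,0.077,-0.19,0.212]
  ],
  "fingers": 0.06
}}

```text
clock: 2.1
tcp_pos: [480.6, -259.7, 149.3]
tcp_rot: [-1.507, -0.524, 0.526]
ft_force: [0.7, 0.7, 1.1]
finger_gap: 60.0
```

```bash
python3 go.py 481 -258 85
python3 - <<'E'
from plant import optics
import cv2,pickle,numpy as np
o=[]
for n,(x,y) in(("side",(285,185)),("top",(310,165))):
    c=optics.read_camera(n);pickle.dump(c,open(n+"1.pkl","wb"))
    o.append(cv2.resize(c["frame"][y:y+100,x:x+100,::-1],None,fx=4,fy=4,interpolation=cv2.INTER_CUBIC))
cv2.imwrite("pics/c1.png",np.hstack(o))
E
```

```text
t 2.1 tcp [ 480.6 -259.7  149.3] yaw 38.44 tilt [-0.001 -0.001 -1.   ] F [0.7 0.7 1.1] gap 60.0 q [ 0.02  0.41  0.51  1.89 -0.25  0.9   1.32]
shift m [0.0014 0.0643 0.0011] turn -0.001
```

View pics/c1.png

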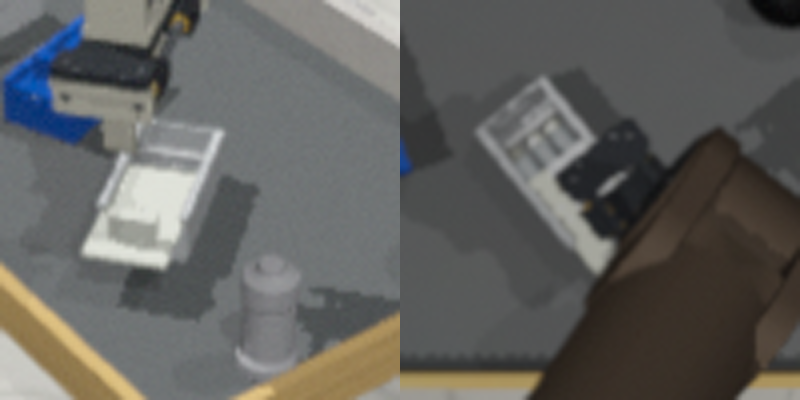

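The gripper hangs over the bar, whose near face is at crop position (130,230), with jaws along the slide. I'll lower it to z about 49.

Emit:
{"op": "jog_arm", "data": {
  "series": [
    [0.001,0.02,0.001,0],
    [0.001,0.04,0.001,0],
    [0.001,0.06,0.001,0],
    [0.001,0.075,0.001,0],
    [0.001,0.085,0.001,0],
    [0.001,0.093,0.001,0],
    [0.001,0.1,0.001,0],
    [0.001,0.1,0.001,0]
  ]
}}

```text
clock: 2.87
tcp_pos: [478.1, -263.8, 48.0]
tcp_rot: [-1.511, -0.514, 0.523]
ft_force: [-0.1, 0.7, -0.4]
finger_gap: 60.0
```

```bash
python3 go.py 481 -258 49
python3 - <<'E'
from plant import optics
import cv2,pickle,numpy as np
o=[]
for n,(x,y) in(("side",(285,185)),("top",(310,165))):
    c=optics.read_camera(n);pickle.dump(c,open(n+"2.pkl","wb"))
    o.append(cv2.resize(c["frame"][y:y+100,x:x+100,::-1],None,fx=4,fy=4,interpolation=cv2.INTER_CUBIC))
cv2.imwrite("pics/c2.png",np.hstack(o))
E
```

```text
t 2.8667 tcp [ 478.1 -263.8   48. ] yaw 37.94 tilt [-0.004 -0.004 -1.   ] F [-0.1  0.7 -0.4] gap 60.0 q [ 0.09  0.55  0.43  1.98 -0.35  0.68  1.4 ]
shift m [ 0.0058 -0.001   0.0028] turn -0.01
```

View pics/c2.png

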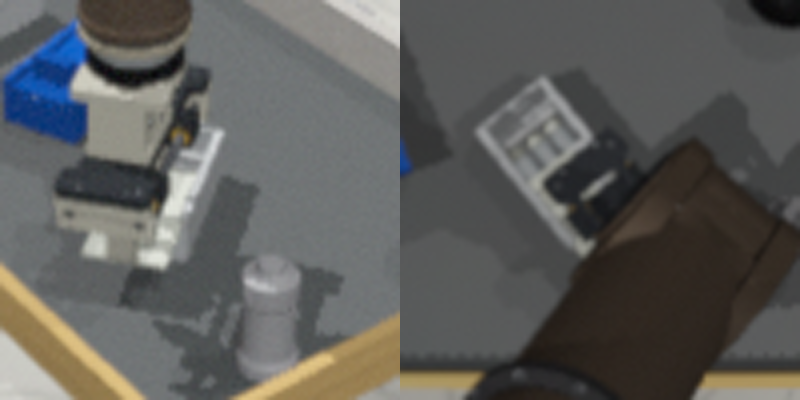

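The fingers straddle the bar with no contact force; the near finger is behind the bar at about (135,240) in the crop. I'll centre the gripper, then close.

Emit:
{"op": "jog_arm", "data": {
  "series": [
    [0.002,-0.001,0.001,-0.005],
    [0.004,-0.001,0.002,-0.01],
    [0.006,-0.001,0.003,-0.01],
    [0.006,-0.001,0.003,-0.01],
    [0.006,-0.001,0.003,-0.01],
    [0.006,-0.001,0.003,-0.01],
    [0.006,-0.001,0.003,-0.01],
    [0.006,-0.001,0.003,-0.01]
  ]
}}

```text
clock: 3.63
tcp_pos: [481.5, -258.4, 50.1]
tcp_rot: [-1.51, -0.523, 0.529]
ft_force: [-0.2, 0.1, -0.6]
finger_gap: 59.8
```

Emit:
{"op": "jog_arm", "data": {
  "series": [
    [0,0,0,0],
    [0,0,0,0],
    [0,0,0,0],
    [0,0,0,0],
    [0,0,0,0],
    [0,0,0,0],
    [0,0,0,0],
    [0,0,0,0]
  ],
  "fingers": 0.005
}}

```text
clock: 4.3
tcp_pos: [481.4, -258.4, 50.2]
tcp_rot: [-1.51, -0.523, 0.53]
ft_force: [0.1, 0.2, -0.0]
finger_gap: 13.6
```

```bash
python3 go.py 527.6 -221 49
```

```text
t 4.3 tcp [ 481.4 -258.4   50.2] yaw 38.5 tilt [-0.003 -0.005 -1.   ] F [ 0.1  0.2 -0. ] gap 13.6 q [ 0.08  0.55  0.43  1.98 -0.34  0.69  1.4 ]
shift m [0.0594 0.0008 0.0005] turn -0.0
```

The bar is gripped (gap 13.6 against 14 nominal). I'll slide it in steady steps, stopping before the ridge to check.

Emit:
{"op": "jog_arm", "data": {
  "series": [
    [0.005,0,0,0],
    [0.01,0,0,0],
    [0.015,0,0,0],
    [0.02,0,0,0],
    [0.025,0,0,0],
    [0.03,0,0,0],
    [0.034,0,0,0],
    [0.034,0,0,0]
  ]
}}

```text
clock: 4.97
tcp_pos: [509.3, -235.9, 50.1]
tcp_rot: [-1.509, -0.525, 0.53]
ft_force: [-0.0, 2.0, 4.0]
finger_gap: 13.8
```

```bash
python3 go.py 527.6 -221 49
```

```text
t 4.9667 tcp [ 509.3 -235.9   50.1] yaw 38.58 tilt [-0.002 -0.004 -1.   ] F [-0.  2.  4.] gap 13.8 q [ 0.03  0.57  0.43  1.94 -0.35  0.71  1.34]
shift m [0.0236 0.001  0.0003] turn 0.001
```

Emit:
{"op": "jog_arm", "data": {
  "series": [
    [0.004,0,0,0],
    [0.008,0,0,0],
    [0.012,0,0,0],
    [0.015,0,0,0],
    [0.018,0,0,0],
    [0.02,0,0,0],
    [0.022,0,0,0],
    [0.022,0,0,0]
  ]
}}

```text
clock: 5.63
tcp_pos: [526.7, -222.0, 50.1]
tcp_rot: [-1.509, -0.524, 0.53]
ft_force: [-3.0, 0.4, 6.4]
finger_gap: 13.9
```

```bash
python3 go.py 527.6 -221 49
```

```text
t 5.6333 tcp [ 526.7 -222.    50.1] yaw 38.59 tilt [-0.003 -0.005 -1.   ] F [-3.   0.4  6.4] gap 13.9 q [-0.    0.58  0.43  1.91 -0.35  0.72  1.31]
shift m [0.0013 0.0011 0.0002] turn 0.002
```

Passed the ridge, with low drag. Now I'll press on gently until the end wall shows up in the force.

Emit:
{"op": "jog_arm", "data": {
  "series": [
    [0.0005,0,0,0],
    [0.001,0,0,0],
    [0.0015,0,0,0],
    [0.002,0,0,0],
    [0.0025,0,0,0],
    [0.003,0,0,0],
    [0.003,0,0,0],
    [0.003,0,0,0]
  ]
}}

```text
clock: 6.3
tcp_pos: [526.8, -221.8, 50.1]
tcp_rot: [-1.51, -0.52, 0.532]
ft_force: [-10.6, -5.1, 10.3]
finger_gap: 13.5
```

```bash
python3 go.py 527.6 -221 49
```

```text
t 6.3 tcp [ 526.8 -221.8   50.1] yaw 38.46 tilt [-0.006 -0.006 -1.   ] F [-10.6  -5.1  10.3] gap 13.5 q [-0.    0.58  0.44  1.91 -0.35  0.73  1.3 ]
shift m [0.0011 0.0011 0.0002] turn -0.001
```

The lid has stopped against something stiff after 58 mm of travel, as predicted for the end wall; the bar is 36 mm from the tin's middle (35 expected). One firmer push confirms it's not the ridge.

Emit:
{"op": "jog_arm", "data": {
  "series": [
    [0.001,0,0,0],
    [0.002,0,0,0],
    [0.003,0,0,0],
    [0.004,0,0,0],
    [0.005,0,0,0],
    [0.005,0,0,0],
    [0.005,0,0,0],
    [0.005,0,0,0]
  ]
}}

```text
clock: 6.97
tcp_pos: [526.9, -221.8, 50.1]
tcp_rot: [-1.511, -0.513, 0.533]
ft_force: [-16.0, -8.1, 13.9]
finger_gap: 14.3
```

```bash
python3 go.py 527.6 -221 49
```

```text
t 6.9667 tcp [ 526.9 -221.8   50.1] yaw 38.26 tilt [-0.011 -0.008 -1.   ] F [-16.   -8.1  13.9] gap 14.3 q [-0.01  0.59  0.44  1.91 -0.34  0.73  1.3 ]
shift m [0.001  0.0011 0.0002] turn -0.004
```

It doesn't budge under 18 N, so that's the wall. Now release and rise.

Emit:
{"op": "jog_arm", "data": {
  "series": [
    [0,0,0,0],
    [0,0,0,0],
    [0,0,0,0],
    [0,0,0,0],
    [0,0,0,0],
    [0,0,0,0],
    [0,0,0,0],
    [0,0,0,0]
  ],
  "fingers": 0.05
}}

```text
clock: 7.63
tcp_pos: [527.0, -221.6, 50.1]
tcp_rot: [-1.511, -0.513, 0.533]
ft_force: [-0.3, 0.6, -0.2]
finger_gap: 50.0
```

Emit:
{"op": "jog_arm", "data": {
  "series": [
    [0,-0.01,0,0],
    [0,-0.03,0,0],
    [0,-0.055,0,0],
    [0,-0.08,0,0],
    [0,-0.11,0,0],
    [0,-0.14,0,0],
    [0,-0.17,0,0],
    [0,-0.2,0,0]
  ]
}}

```text
clock: 8.3
tcp_pos: [528.8, -220.1, 252.5]
tcp_rot: [-1.511, -0.513, 0.533]
ft_force: [0.3, 0.8, -1.3]
finger_gap: 49.9
```

Emit:
{"op": "jog_arm", "data": {
  "series": [
    [-0.03,0,0,0],
    [-0.06,0,0,0],
    [-0.09,0,0,0],
    [-0.12,0,0,0],
    [-0.15,0,0,0],
    [-0.17,0,0,0],
    [-0.17,0,0,0],
    [-0.17,0,0,0]
  ]
}}

```text
clock: 8.97
tcp_pos: [394.4, -326.1, 255.6]
tcp_rot: [-1.512, -0.511, 0.53]
ft_force: [0.5, 0.5, -0.1]
finger_gap: 49.9
```

```bash
python3 go.py 527.6 -221 49
python3 - <<'E'
from plant import optics
import cv2,pickle,numpy as np
o=[]
for n,(x,y) in(("side",(285,185)),("top",(310,165))):
    c=optics.read_camera(n);pickle.dump(c,open(n+"3.pkl","wb"))
    o.append(cv2.resize(c["frame"][y:y+100,x:x+100,::-1],None,fx=4,fy=4,interpolation=cv2.INTER_CUBIC))
cv2.imwrite("pics/c3.png",np.hstack(o))
E
```

```text
t 8.9667 tcp [ 394.4 -326.1  255.6] yaw 38.08 tilt [-0.009 -0.008 -1.   ] F [ 0.5  0.5 -0.1] gap 49.9 q [ 0.08  0.24  0.62  1.84 -0.14  1.11  1.42]
shift m [0.1722 0.2045 0.0007] turn -0.007
```

View pics/c3.png

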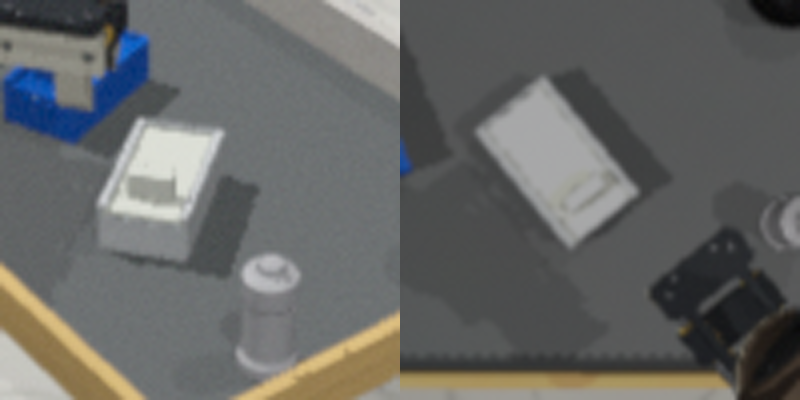

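The white lid now covers the whole tin, with the bar at top-crop (588,192), and the tin's corners haven't moved. I'll check that the dark tin and rack are unchanged, then hand in.

```bash
python3 - <<'E'
import pickle,cv2
from plant import bot
a,b=(pickle.load(open(f,"rb"))["frame"] for f in("top.pkl","top3.pkl"))
for n,(x0,x1,y0,y1) in dict(rack=(165,188,186,234),dark=(231,262,176,235)).items():
    d=cv2.absdiff(a[y0:y1,x0:x1],b[y0:y1,x0:x1]).max(2);print(n,"changed px",(d>40).sum(),"mean",d.mean())
print(bot.sign_off())
E
```

```text
rack changed px 0 mean 5.71286231884058
dark changed px 0 mean 4.7703663203936575
the job is handed in; nothing more can be done
None
```

The white tin is fully shut and I've handed the job in, at about 9 s on the robot clock (limit 32 s). I gripped the white lid's bar, slid it about 58 mm along its grooves and over the ridge to the end wall, then let go and moved clear.

- **Shut:** the lid did not move any further under about 18 N. In both views it covers the whole tin. The bar ended about 36 mm before the tin's middle, against 35 mm expected. The travel matched the roughly 59.6 mm of opening I measured, within error.
- **Left alone:** comparing top views from before and after, no pixels changed beyond noise at the rack or the dark tin.
- **Released:** the wrist force was back to about zero, with the gripper well away from everything.
- **Minor disagreements:** one rim corner's rays from the two cameras missed each other by 5 mm. The arm also drifted about 6 mm as it came down over the bar, which I corrected before gripping.

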